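# Roll the shaft until its keyway faces up, cradle it and fit the key

## Robot

A 6-joint arm with a two-finger parallel gripper is mounted at the origin on the work surface. World frame = base frame: x ahead of the robot, y to its left, z up, the work surface at z = 0. Lengths are in m, angles in rad, forces in N, time in s.
With the tool pointing down it reaches from about 0.275 to 0.875 m from the base axis. Payload 12.5 kg.
Tool frame: the origin (TCP) lies on the centre line of the jaws, within the pads' length; the fingertips stand r.finger_overhang ahead of it and the grasp point (between the pads) lies 3 mm ahead of it (r.finger_overhang is the distance from the TCP to the fingertips, in m); z points along the fingers, y is the direction in which the jaws open and shut (so a half turn about z gives the same grasp; the last joint's range is limited). The gripper opens to 85 mm and grips with 20 to 120 N. Pads are 22 mm wide; open, the fingers measure 114 mm over their backs; the gripper's body (76 mm by 85 mm) begins 54 mm behind the grasp point. The pads swing forward as they close: fully open they stand 13 mm farther back than shut.
Start: joints at [1.131, 0.351, 1.652, -0, 1.139, -0.085], TCP at [0.191, 0.516, 0.253] pointing down, gripper open.
Joint ranges: [-2.75, 2.75], [-0.79, 2.1], [0.01, 2.65], [-1.57, 4.71], [0.07, 3.14], [-2.87, 2.87]. Speed limits (rad/s): [2.22, 2.22, 2.79, 3.14, 3.14, 3.14].

## Interface

Orientations are given as a unit quaternion [x, y, z, w].
In Python, from cell import r, optics gives the robot as it stands. The module is installed in compiled form; this text tells all that it offers. Calls block until the motion is done:
- r.move_to(position, orientation): joint-space move of the TCP to a pose.
- r.move_linear(position, rot=None, vel=0.15): straight line of the TCP; rot=None keeps the orientation; vel is the mean speed in m/s.
- r.set_joints(angles): joint-space move.
- r.set_gripper(opening, squeeze=None): opening from 0.0 (shut) to 1.0 (fully open); squeeze is the grip in N (None keeps the last); returns when the fingers have stopped.
- r.sleep(seconds).
- r.inverse_kinematics(position, orientation): joint angles nearest the present ones, or None.
- optics.get_image(name): name is "side" or "top"; returns a dict with "pixels" (480x640x3 uint8, red, green, blue), "depth" (480x640 float32, m along the optical axis (not along the pixel's ray), 0 where there is no reading), "fx", "fy", "cx", "cy" (pixels), "D" ([k1, k2, p1, p2, k3] as OpenCV has them; the pictures are not rectified), "camera_from_world" (4x4, takes a point from world to camera coordinates). Camera axes: x right, y down, z forward; pixel columns grow to the right and rows downward; lengths in m; the calibration is good to about 2 mm. A picture is of the moment at which its call begins.
A pose or a line that the arm cannot do raises r.PlanningError and nothing moves.
- r.hand_in(): hands the job in, once; it reports no verdict.
Readings, each from a call of its own:
- r.current_t(): time.
- r.current_q(): joint angles.
- r.current_qvel(): joint speeds.
- r.current_effort(): joint torques, N m.
- r.current_tool_pos(): TCP position.
- r.current_ee_rot(): TCP orientation.
- r.current_contact_force(): force on the tool from outside, world axes, zero at the start.
- r.current_torque(): the same for the moment, N m.
- r.current_opening(): opening from 0.0 (shut) to 1.0 (fully open).
Only numpy, scipy, OpenCV 4.12 (cv2) and the standard library are available. Lean on these libraries where they do the work, as an engineer would, in place of code of your own. Each camera call takes 0.05 s, during which the arm holds its last target. There are 200 camera calls.

## Task

Roll the aluminium shaft along its green mat, without lifting it, until its red keyway faces straight up. Then lift it across, keyway still up, into the two blue V-blocks, centred between them, let go of it, and press the brass key fully home in the keyway. Leave the other tools and parts where they lie.

Things in the scene. Friction and masses are not known exactly. Their poses are not given: they have to be found in the camera images.
- shaft: Aluminium cylinder, 50 mm diameter, 180 mm long, about 0.7 kg, lying on the mat (axis 28 mm above the bench). Origin at its centre; x runs along the shaft, z points from the axis out through the open side of the keyway. A red line on each end face runs from the centre towards the keyway. At the start the keyway faces sideways or down, at least 60 degrees from up, to either side.
- slot (a point): Centre of the keyway's floor, at (40.5, 0, 16) mm in the shaft's frame; axes as the shaft's. The keyway is a slot with square ends and a red floor, 71 mm long, 18 mm wide, floor 16 mm from the shaft's axis (9 mm below the crest), from x = +5 to +76 mm on the shaft; the shaft is plain and round from x = -90 to +5 mm.
- grip (a point): Point on the shaft's axis at x = -10 mm in the shaft's frame, in its plain round part beside the keyway and close to its centre of mass: a good place to hold it; axes as the shaft's.
- mat: Dark green rolling mat, fixed: 200 mm (x) x 240 mm (y) x 3 mm. Origin at the centre of its underside. The shaft starts near its middle, lying along the mat's x, and rolls along its y. Along the two y edges run yellow bars, 8 mm wide, tops 5 mm above the bench.
- cradle: Cradle, fixed: dark base plate 190 x 90 x 8 mm with two blue V-blocks (90-degree V open upwards), each 24 mm thick along x, 68 mm wide, tops 44 mm above the bench, middles at x = -57 and +57 mm, 90 mm free between them. Origin at the centre of the underside; the shaft is to lie along x.
- cradle_axis (a point): Where the shaft's centre must come to lie: 52 mm above the bench, midway between the V-blocks; axes as the cradle's.
- key: The brass feather key, a bar 68 mm long (x), 16 mm wide (y), 20 mm high (z), 0.12 kg, lying loose on the bench between mat and cradle. Origin at the centre of its underside. Fully home, its underside lies on the keyway's floor and it stands 11 mm above the shaft's crest.
- short_key: A small dark steel key, 36 x 10 x 9 mm, the wrong size; not needed. Origin at the centre of its underside.
- screwdriver: A screwdriver with a green handle, about 200 mm long; not needed. Origin at the centre of its underside.
- wrench: A steel open-ended wrench lying flat, about 180 mm long; not needed. Origin at the centre of its underside.
- bearing: A steel bearing ring lying flat, 72 mm across, 18 mm high; not needed. Origin at the centre of its underside.
- can: An upright closed metal spray can, 60 mm across, 130 mm tall; not needed. Origin at the centre of its underside.
- pump: A dark steel pump body with a brass port on one side, about 115 x 75 x 84 mm; not needed. Origin at the centre of its underside.
Mind the look-alikes: they are no part of the job. What is shaped like the shaft but purple is not meant.

How it is judged:
On the way, in this order (a step that is already met when the one before it is completed fails the run):
1. the shaft, rolled along the mat, lies on it with its keyway facing up (within 0.2 rad) (angle between shaft's own z axis and vertical below 0.2 rad and height (world z) of shaft below 0.033 m and horizontal distance between shaft and mat below 0.13 m), for 0.2 s.
2. the shaft lies in both V-blocks with its keyway up, and the fingers have let go of it (angle between shaft's own z axis and vertical below 0.2 rad and angle between the x axis of shaft and the x axis of cradle, either way round below 0.1 rad and x of shaft in the frame of cradle_axis between -0.018 and 0.018 m and y of shaft in the frame of cradle_axis between -0.004 and 0.004 m and z of shaft in the frame of cradle_axis between -0.004 and 0.004 m and contact force between the fingers and shaft below 0.1 N and linear speed of shaft below 0.03 m/s), for 0.2 s.
At the end, for the whole second after the job is handed in: Shaft at rest in both V-blocks: centre within 18 mm of the middle along, 4 mm across and in height, within 0.1 rad of the cradle, keyway up within 0.2 rad. Key at rest in the keyway: underside within 2.5 mm of its floor, centred within 4 mm along and 3 mm across, parallel within 0.1 rad (angle between shaft's own z axis and vertical below 0.2 rad and angle between the x axis of shaft and the x axis of cradle, either way round below 0.1 rad and x of shaft in the frame of cradle_axis between -0.018 and 0.018 m and y of shaft in the frame of cradle_axis between -0.004 and 0.004 m and z of shaft in the frame of cradle_axis between -0.004 and 0.004 m and z of key in the frame of slot between -0.002 and 0.0025 m and x of key in the frame of slot between -0.004 and 0.004 m and y of key in the frame of slot between -0.003 and 0.003 m and angle between the x axis of key and the x axis of shaft, either way round below 0.1 rad and angle between the z axis of key and the z axis of shaft, either way round below 0.1 rad and linear speed of each of shaft, key below 0.02 m/s); the robot touches nothing.
It fails at once if the shaft is lifted off the mat (by more than 12 mm) while its keyway is more than 0.6 rad from facing up (height (world z) of shaft above 0.04 m and angle between shaft's own z axis and vertical above 0.6 rad).
It fails at once if another tool or part on the bench is moved by more than 40 mm (distance of any of short_key, screwdriver, wrench, bearing, can, pump from where it was at the start of the episode above 0.04 m).
It also fails if it takes over 72 s, if anything falls off the work surface, if the arm or the gripper's body presses on something with over 40 N, if the wrist force passes 120 N, or if a joint passes its speed limit or range.

## Working session

There is one attempt and no reset: what is moved stays moved. The work goes in short steps, each a Python script; the robot and the scene stay as the last script left them, time stands still between calls to the robot, and variables do not carry over. Pictures are saved under pics/ and viewed, about 8 in all and at most 12, crops included, and the job is handed in when it is done.

```bash
mkdir -p pics
cat > h.py <<'E'
import numpy as np, cv2
from cell import r, optics
from scipy.spatial.transform import Rotation as R
def snap(n,f):
    im=optics.get_image(n); np.savez(f'pics/{f}.npz',**im); cv2.imwrite(f'pics/{f}.png',im['pixels'][:,:,::-1]); return im
def world(im,u,v,z=None,n=2):
    """pixel(s)->world; z=None uses depth, otherwise intersection with plane z"""
    K=np.array([[im['fx'],0,im['cx']],[0,im['fy'],im['cy']],[0,0,1.]])
    u=np.atleast_1d(u).astype(float);v=np.atleast_1d(v).astype(float)
    p=cv2.undistortPoints(np.stack([u,v],-1)[:,None],K,np.array(im['D'],float))[:,0]
    d=np.c_[p,np.ones(len(p))]; T=np.linalg.inv(im['camera_from_world'])
    if z is None: 
        s=im['depth'][v.astype(int),u.astype(int)][:,None]
    else:
        s=((z-T[2,3])/(d@T[2,:3]))[:,None]
    return (d*s)@T[:3,:3].T+T[:3,3]
def down(yaw): # tool z down, tool y (jaws) at angle yaw+90deg
    return (R.from_euler('z',yaw)*R.from_euler('x',np.pi)).as_quat()
E
python3 - <<'E'
from h import *
for n in('top','side'):
    im=snap(n,n+'0'); T=np.linalg.inv(im['camera_from_world']); print(n,T.round(3).tolist(),im['fx'],im['D'])
print(r.finger_overhang, r.current_ee_rot(), r.current_t())
E
```

```text
top [[0.008, -0.99, 0.139, 0.352], [-1.0, -0.007, 0.013, 0.043], [-0.012, -0.139, -0.99, 1.042], [0.0, 0.0, 0.0, 1.0]] 487.18366607641707 [0.02770407 0.         0.         0.         0.        ]
side [[0.869, -0.342, 0.357, 0.008], [-0.495, -0.618, 0.611, -0.784], [0.012, -0.708, -0.707, 1.039], [0.0, 0.0, 0.0, 1.0]] 500.88477002623114 [-0.07119886  0.          0.          0.          0.        ]
0.022 [ 1.76460188e-01  9.84307638e-01 -5.09981374e-04 -1.25888836e-04] 0.1
```

View pics/top0.png

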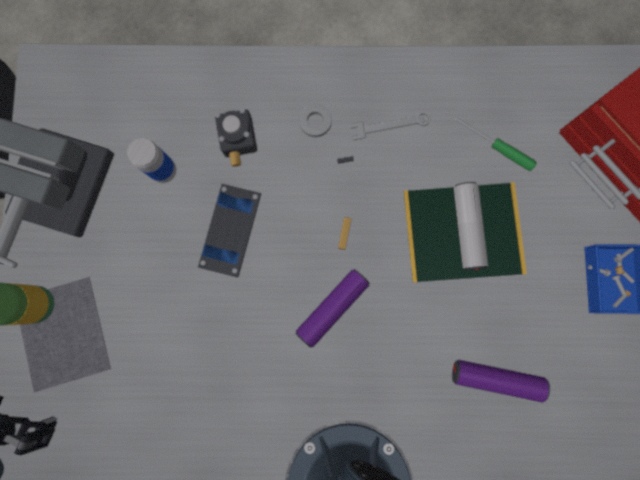

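View pics/side0.png

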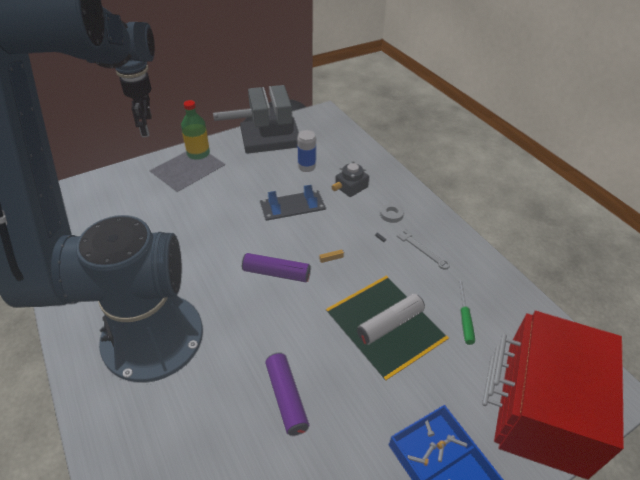

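The top view shows the mat around (465,232), the shaft from (466,184) to (474,267), the key at (345,233), and the cradle around (230,230). Next I'll crop the shaft from both cameras, and the key and cradle from the top.

Run:
```python
import cv2,numpy as np
s=cv2.imread('pics/side0.png');t=cv2.imread('pics/top0.png')
f=lambda a,k:cv2.resize(a,None,fx=k,fy=k,interpolation=cv2.INTER_CUBIC)
a=f(s[275:375,320:450],3); b=f(t[170:285,400:530],3)
c=f(t[175:285,190:360],4)
o=np.zeros((345+0,800,3),np.uint8); o[:300,:390]=a; o[:345,400:790]=b
cv2.imwrite('pics/c1.png',o); cv2.imwrite('pics/c2.png',c); print(c.shape)
```

```text
(440, 680, 3)
```

View pics/c1.png

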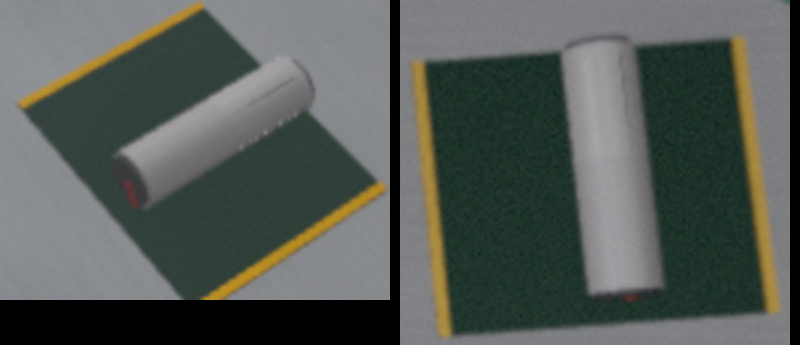

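View pics/c2.png

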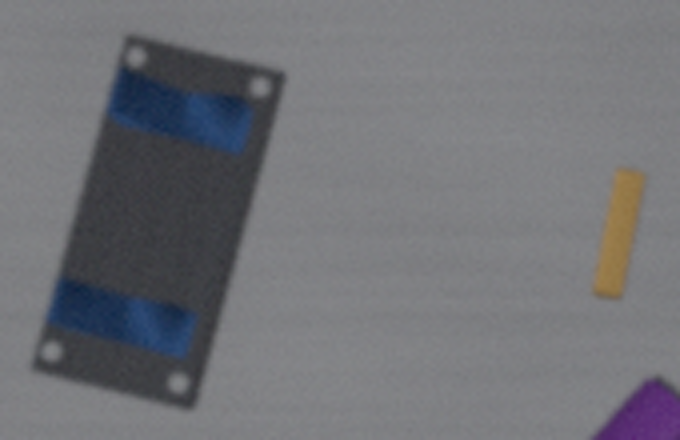

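The crops show the red line on the near (-x) end pointing towards -y and down. The keyway traces are in the far half. Next I'll compute the poses and the roll.

```bash
cat > m.py <<'E'
from h import *
def load(f): return dict(np.load(f'pics/{f}.npz'))
def proj(im,P):
    K=np.array([[im['fx'],0,im['cx']],[0,im['fy'],im['cy']],[0,0,1.]]);C=im['camera_from_world']
    return cv2.projectPoints(np.asarray(P,float).reshape(-1,3),cv2.Rodrigues(C[:3,:3])[0],C[:3,3],K,np.array(im['D'],float))[0][:,0]
def cloud(im):
    v,u=np.nonzero(im['depth']>0); return world(im,u,v),u,v
def cyl(im,lo,hi,zlo,zhi,zc):
    """fit axis line of r=25 mm cylinder at known axis height: returns centre xy, yaw, half length"""
    from scipy.optimize import least_squares
    P,_,_=cloud(im); m=np.all((P[:,:2]>lo)&(P[:,:2]<hi),1)&(P[:,2]>zlo)&(P[:,2]<zhi); P=P[m]
    c=P[:,:2].mean(0)
    def f(p):
        n=np.array([-np.sin(p[1]),np.cos(p[1])]); return np.hypot((P[:,:2]-c)@n-p[0],P[:,2]-zc-p[2])-.025
    best=min((least_squares(f,[0,y0,0],loss='soft_l1',f_scale=.002) for y0 in np.arange(-1.5,1.5,.3)),key=lambda s:s.cost)
    a,y,dz=best.x; y=(y+np.pi/2)%np.pi-np.pi/2
    n=np.array([-np.sin(y),np.cos(y)]); 
    if abs(best.x[1]-y)>1: a=-a
    d=np.array([np.cos(y),np.sin(y)]); t=(P[:,:2]-c)@d; e=np.percentile(t,[.5,99.5])
    return c+a*n+d*e.mean(), y, e, dz, len(P), np.sqrt(np.mean(best.fun**2))
E
python3 - <<'E'
from m import *
t,s=load('top0'),load('side0')
def rect(n,c,k,off,z):
    c=(np.array(c,float)+.5)/k-.5+off; P=world(t,c[:,0],c[:,1],z)
    L=np.linalg.norm(np.roll(P,-1,0)-P,axis=1); print(n,P.mean(0).round(4),'sides',L.round(4),'dirs',[round(float(np.degrees(np.arctan2(*(P[(i+1)%4]-P[i])[[1,0]]))),1) for i in range(4)])
rect('cradle',[(127,35),(285,73),(195,408),(33,370)],4,[190,175],.008)
rect('key',[(617,168),(645,171),(621,297),(594,294)],4,[190,175],.02)
rect('mat',[(13,62),(342,38),(378,312),(42,336)],3,[400,170],.004)
hsv=cv2.cvtColor(t['pixels'],cv2.COLOR_RGB2HSV)
m=cv2.inRange(hsv,(12,90,80),(28,255,255)); m[:, :330]=0;m[:,360:]=0;m[:200]=0;m[260:]=0
v,u=np.nonzero(m); P=world(t,u,v,.02)[:,:2]; c=P.mean(0); w,V=np.linalg.eigh(np.cov((P-c).T)); print('keymask',len(P),c,np.sqrt(w*12),np.degrees(np.arctan2(V[1,1],V[0,1])))
for im in(t,s):
    print('shaft',cyl(im,[.36,-.32],[.62,-.12],.02,.06,.028))
u,v=np.array([(127,180),(137,205)]).T; 
print('t depth shaft',world(t,468,230), world(t,345,233), world(t,230,230))
# red pixels side near end
hs=cv2.cvtColor(s['pixels'],cv2.COLOR_RGB2HSV).astype(int); 
vv,uu=np.nonzero((hs[335-15:360,350:380,1]>100)&((hs[320:360,350:380,0]<10)|(hs[320:360,350:380,0]>170))); print(np.c_[uu+350,vv+320].tolist())
E
```

```text
cradle [0.5213 0.2559 0.008 ] sides [0.0892 0.1875 0.0891 0.1886] dirs [-103.4, 166.7, 77.3, -13.3]
key [0.514  0.0094 0.02  ] sides [0.015  0.0689 0.0143 0.0689] dirs [-95.9, 169.4, 84.0, -10.0]
mat [ 0.5209 -0.2475  0.004 ] sides [0.2378 0.1987 0.2364 0.1992] dirs [-85.5, -175.4, 94.6, 5.0]
keymask 203 [0.51328894 0.00977714] [0.01374893 0.06710863] 168.97056787186511
shaft (array([ 0.52793013, -0.25364215]), np.float64(0.08261770905773025), array([-0.08744985,  0.09122801]), np.float64(2.475269804385593e-05), 2137, np.float64(0.002141987030681865))
shaft (array([ 0.52505773, -0.25286592]), np.float64(0.08041307812095999), array([-0.08240232,  0.09750137]), np.float64(-0.0009096542307714287), 1443, np.float64(0.0033757070493318996))
t depth shaft [[ 0.51608312 -0.24224838  0.05208765]] [[0.51360801 0.00812951 0.01835081]] [[0.51956692 0.25463059 0.0116681 ]]
[[362, 336], [363, 336], [362, 337], [363, 337], [363, 338], [363, 339], [363, 340], [364, 340], [364, 341], [364, 342]]
```

Run:
```python
from m import *
s=load('side0'); c=np.array([.5265,-.2532,.028]); y=.0815
X=np.array([np.cos(y),np.sin(y),0]);N=np.array([np.sin(y),-np.cos(y),0]);Z=np.array([0,0,1.])  # N ~ -y
e=c-.09*X
for d in range(90,171,10):
    a=np.radians(d); dr=np.sin(a)*N+np.cos(a)*Z
    print(d,proj(s,[e,e+.008*dr,e+.016*dr,e+.022*dr]).round(1).tolist())
from h import *
for p,yaw in (([.51,-.25,.031],y),([.52,.25,.058],np.radians(-13.3))):
    for k in (0,np.pi): print(r.inverse_kinematics(p,down(yaw+k)))
```

```text
90 [[361.8, 335.6], [363.9, 338.0], [366.0, 340.3], [367.5, 342.1]]
100 [[361.8, 335.6], [363.8, 338.2], [365.8, 340.9], [367.3, 342.9]]
110 [[361.8, 335.6], [363.7, 338.5], [365.5, 341.3], [366.9, 343.5]]
120 [[361.8, 335.6], [363.5, 338.6], [365.1, 341.6], [366.4, 343.8]]
130 [[361.8, 335.6], [363.2, 338.6], [364.7, 341.6], [365.7, 343.9]]
140 [[361.8, 335.6], [363.0, 338.5], [364.1, 341.5], [364.9, 343.7]]
150 [[361.8, 335.6], [362.6, 338.4], [363.4, 341.2], [364.1, 343.3]]
160 [[361.8, 335.6], [362.3, 338.2], [362.8, 340.7], [363.1, 342.6]]
170 [[361.8, 335.6], [361.9, 337.8], [362.1, 340.1], [362.1, 341.7]]
[-5.37734731e-01  6.95314044e-01  1.73798626e+00 -4.44089210e-16
  7.08292353e-01  9.51561596e-01]
[-0.53773473  0.69531404  1.73798626  0.          0.70829235 -2.19003106]
[ 3.67464710e-01  6.61239910e-01  1.70947669e+00 -4.44089210e-16
  7.70876053e-01  2.17038983e+00]
[ 0.36746471  0.66123991  1.70947669  0.          0.77087605 -0.97120283]
```

Run:
```python
from m import *
y=.0825; X=np.array([np.cos(y),np.sin(y),0]);Y=np.array([-np.sin(y),np.cos(y),0])
g=np.array([.5265,-.2532,.031])-.012*X; q=down(y)
t0=r.current_t()
r.move_to(g+[0,0,.10],q); print(r.current_t(),r.current_q().round(2))
r.move_linear(g,vel=.12); print(r.current_contact_force().round(2))
r.set_gripper(.68,squeeze=30); print(r.current_opening(),r.current_contact_force().round(2))
r.move_linear(g+.050*Y,vel=.03)
print(r.current_t(),r.current_contact_force().round(2),r.current_tool_pos())
t,s=snap('top','top1'),snap('side','side1')
f=lambda a,k:cv2.resize(a[:,:,::-1],None,fx=k,fy=k,interpolation=cv2.INTER_CUBIC)
o=np.zeros((400,800,3),np.uint8); o[:,:400]=f(t['pixels'][170:270,400:500],4); o[:,400:]=f(s['pixels'][265:365,320:420],4)
cv2.imwrite('pics/c3.png',o)
```

```text
3.0667 [-0.54  0.54  1.69  0.    0.91  0.95]
[-0.1  -0.29  0.66]
0.6789455476938749 [ 0.46 -0.51 -0.03]
6.2583 [ 0.12 -0.41 -0.65] [ 0.51043858 -0.2044944   0.03100084]
```

View pics/c3.png

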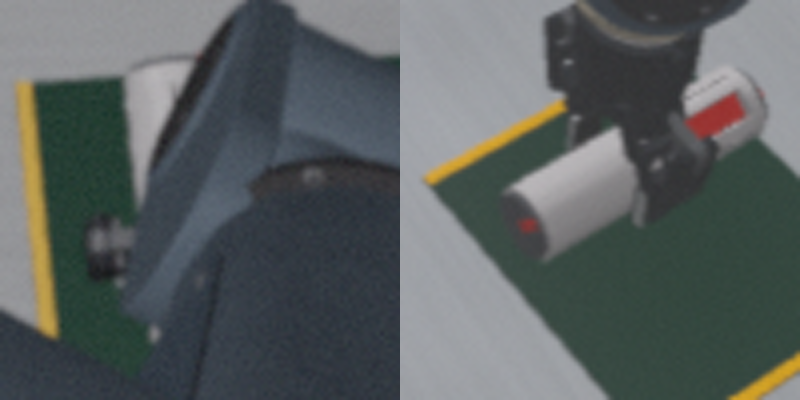

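The side view confirms that the keyway is in the far half and has turned up towards -y. Its floor is visible at crop (690–745, 95–135). I'll fit the remaining angle.

```bash
cat >> m.py <<'E'
def redmask(im,lo,hi,z):
    h=cv2.cvtColor(im['pixels'],cv2.COLOR_RGB2HSV).astype(int); m=(h[...,1]>110)&((h[...,0]<10)|(h[...,0]>170))&(h[...,2]>60)
    P,_,_=cloud(dict(im,depth=np.ones_like(im['depth']))); v,u=np.indices(m.shape); Q=world(im,u.ravel(),v.ravel(),z).reshape(*m.shape,3)
    return (m&np.all((Q[...,:2]>lo)&(Q[...,:2]<hi),-1))
def rollview(im,c,y,zc,mask,xs=(.045,.07)):
    """predicted visible floor band (px across axis) vs. red mask, for roll phi toward -y"""
    C=np.linalg.inv(im['camera_from_world'])[:3,3]
    X=np.array([np.cos(y),np.sin(y),0]);N=np.array([np.sin(y),-np.cos(y),0]);Z=np.array([0,0,1.]); c=np.array([*c,zc])
    a,b=proj(im,[c+xs[0]*X,c+xs[1]*X]); d=(b-a)/np.linalg.norm(b-a); n=np.array([-d[1],d[0]])
    v,u=np.nonzero(mask); p=np.c_[u,v]-a; k=(p@d>0)&(p@d<np.linalg.norm(b-a)); o=(p@n)[k]
    # per unit length count -> width; mean offset
    print('red',k.sum(),'mean off',o.mean().round(2),'width',(k.sum()/np.linalg.norm(b-a)).round(2))
    m=c+np.mean(xs)*X
    for deg in range(-20,90,5):
        f=np.radians(deg); dz=np.sin(f)*N+np.cos(f)*Z; dy=np.cos(f)*N-np.sin(f)*Z
        w=C-m; w=w-(w@X)*X; t0=np.linspace(-.009,.009,181); L=[]
        for t in t0:
            P=dz*.016+dy*t; v_=(w-P); vz,vy=v_@dz,v_@dy
            if vz>0 and abs(t+vy/vz*.007)<.009: L.append(t)
        if L:
            q=(proj(im,[m+dz*.016+dy*t for t in L])-proj(im,[m]))@n
            print(deg,'mean',q.mean().round(2),'width',np.ptp(q).round(2))
E
python3 - <<'E'
from m import *
s=load('side1'); 
# shaft pts away from fingers: x 0.55..0.62
P,_,_=cloud(s); Y0=np.array([.5265-.0041,-.2532+.05])
y=.0825
for rng in((.430,.475),(.56,.62)):
    m=(P[:,0]>rng[0])&(P[:,0]<rng[1])&(P[:,1]>-.26)&(P[:,1]<-.15)&(P[:,2]>.015)&(P[:,2]<.056); Q=P[m]
    from scipy.optimize import least_squares
    for k in(1,):
        n=np.array([-np.sin(y),np.cos(y)]); f=lambda p:np.hypot((Q[:,:2]-Y0)@n-p[0],Q[:,2]-.028)-.025
        z=least_squares(f,[0.],loss='soft_l1',f_scale=.002); print(rng,m.sum(),'perp off',z.x,np.sqrt(np.mean(z.fun**2)))
mk=redmask(s,[.53,-.26],[.63,-.14],.045); print(mk.sum())
for o in(-.003,0,.003):
    print('shift',o); rollview(s,Y0+o*np.array([-np.sin(y),np.cos(y)]),y,.028,mk)
E
```

```text
(0.43, 0.475) 396 perp off [-0.00028219] 0.005594388393106474
(0.56, 0.62) 323 perp off [0.00186016] 0.004440433571318218
80
shift -0.003
red 50 mean off -0.01 width 5.79
-20 mean -5.78 width 2.67
-15 mean -5.3 width 3.3
-10 mean -4.8 width 3.88
-5 mean -4.23 width 4.47
0 mean -3.66 width 5.0
5 mean -3.03 width 5.52
10 mean -2.4 width 5.98
15 mean -1.73 width 6.4
20 mean -1.07 width 6.75
25 mean -0.37 width 7.09
30 mean 0.31 width 7.1
35 mean 0.98 width 6.81
40 mean 1.65 width 6.47
45 mean 2.32 width 6.05
50 mean 2.96 width 5.6
55 mean 3.59 width 5.09
60 mean 4.18 width 4.56
65 mean 4.73 width 4.0
70 mean 5.26 width 3.38
75 mean 5.75 width 2.74
80 mean 6.18 width 2.1
85 mean 6.57 width 1.44
shift 0
red 48 mean off 0.99 width 5.56
-20 mean -5.79 width 2.63
-15 mean -5.31 width 3.26
-10 mean -4.8 width 3.87
-5 mean -4.24 width 4.46
0 mean -3.66 width 4.99
5 mean -3.04 width 5.5
10 mean -2.41 width 5.96
15 mean -1.74 width 6.39
20 mean -1.08 width 6.74
25 mean -0.41 width 7.04
30 mean 0.29 width 7.09
35 mean 0.97 width 6.8
40 mean 1.63 width 6.46
45 mean 2.3 width 6.05
50 mean 2.94 width 5.6
55 mean 3.55 width 5.12
60 mean 4.16 width 4.56
65 mean 4.71 width 4.0
70 mean 5.24 width 3.39
75 mean 5.72 width 2.77
80 mean 6.16 width 2.13
85 mean 6.56 width 1.45
shift 0.003
red 46 mean off 2.04 width 5.34
-20 mean -5.79 width 2.62
-15 mean -5.31 width 3.25
-10 mean -4.8 width 3.85
-5 mean -4.26 width 4.41
0 mean -3.67 width 4.97
5 mean -3.05 width 5.49
10 mean -2.42 width 5.95
15 mean -1.77 width 6.34
20 mean -1.09 width 6.73
25 mean -0.42 width 7.03
30 mean 0.26 width 7.12
35 mean 0.95 width 6.79
40 mean 1.62 width 6.46
45 mean 2.28 width 6.04
50 mean 2.93 width 5.59
55 mean 3.54 width 5.12
60 mean 4.14 width 4.56
65 mean 4.7 width 4.0
70 mean 5.21 width 3.42
75 mean 5.7 width 2.78
80 mean 6.14 width 2.13
85 mean 6.53 width 1.47
```

Run:
```python
from m import *
y=.0825; X=np.array([np.cos(y),np.sin(y),0]);Y=np.array([-np.sin(y),np.cos(y),0])
g=np.array([.5265,-.2532,.031])-.012*X
r.move_linear(g+.065*Y,vel=.03)
r.sleep(.3); r.set_gripper(1.0)
r.move_linear(g+.065*Y+[0,0,.09],vel=.15); 
q=r.current_q(); q[0]-=.5; r.set_joints(q); print(r.current_t())
s=snap('side','side2'); t=snap('top','top2')
c,yy,e,dz,n,rm=cyl(t,[.40,-.27],[.64,-.12],.015,.06,.028); print(c,yy,e,dz,n,rm)
for im in(s,t):
    mk=redmask(im,[.52,-.26],[.63,-.14],.045); rollview(im,c,yy,.028,mk,(.02,.065))
f=lambda a,k:cv2.resize(a[:,:,::-1],None,fx=k,fy=k,interpolation=cv2.INTER_CUBIC)
o=np.zeros((400,800,3),np.uint8); o[:,:400]=f(t['pixels'][170:270,400:500],4); o[:,400:]=f(s['pixels'][265:365,320:420],4)
cv2.imwrite('pics/c4.png',o)
```

```text
9.4917
[ 0.52232722 -0.187628  ] 0.07948719622599887 [-0.08760528  0.09075687] -0.0006014097455510781 2098 0.0031750252360510218
red 0 mean off nan width 0.0
-20 mean -5.83 width 2.53
-15 mean -5.36 width 3.18
-10 mean -4.85 width 3.78
-5 mean -4.32 width 4.34
0 mean -3.74 width 4.9
5 mean -3.12 width 5.42
10 mean -2.49 width 5.88
15 mean -1.84 width 6.31
20 mean -1.18 width 6.66
25 mean -0.51 width 6.97
30 mean 0.19 width 7.1
35 mean 0.86 width 6.83
40 mean 1.53 width 6.5
45 mean 2.19 width 6.09
50 mean 2.84 width 5.64
55 mean 3.45 width 5.17
60 mean 4.05 width 4.65
65 mean 4.62 width 4.06
70 mean 5.14 width 3.47
75 mean 5.63 width 2.86
80 mean 6.08 width 2.21
85 mean 6.47 width 1.56
red 165 mean off 1.19 width 7.87
-20 mean -1.09 width 8.46
-15 mean -0.25 width 8.82
-10 mean 0.59 width 8.71
-5 mean 1.45 width 8.29
0 mean 2.26 width 7.86
5 mean 3.08 width 7.33
10 mean 3.87 width 6.76
15 mean 4.63 width 6.12
20 mean 5.34 width 5.47
25 mean 6.03 width 4.73
30 mean 6.66 width 3.98
35 mean 7.24 width 3.2
40 mean 7.77 width 2.36
45 mean 8.24 width 1.53
50 mean 8.63 width 0.7m.py:32: RuntimeWarning: Mean of empty slice.
  print('red',k.sum(),'mean off',o.mean().round(2),'width',(k.sum()/np.linalg.norm(b-a)).round(2))
  ret = ret.dtype.type(ret / rcount)
```

View pics/c4.png

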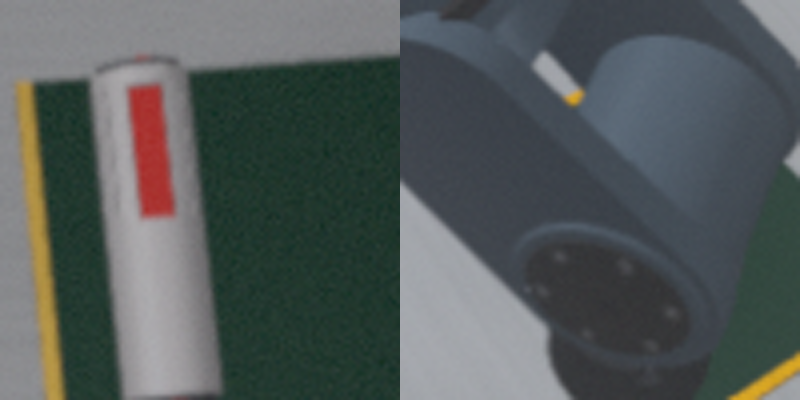

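The top view shows the keyway almost up, with red at crop (132–172, 85–215), and a slight over-roll of about 5° by the fit. The arm blocks the side view, so I'll swing it away and check from both cameras.

```bash
python3 - <<'E' 2>&1 | grep -v Warn
from m import *
q=r.current_q(); q[0]+=1.1; r.set_joints(q); print(r.current_t())
s=snap('side','side3'); t=snap('top','top3')
ct=cyl(t,[.40,-.27],[.64,-.12],.015,.06,.028);cs=cyl(s,[.40,-.27],[.64,-.12],.015,.06,.028);print(ct,cs)
c,yy=ct[0],ct[1]
# silhouettes: pixel bounds of shaft (not green mat) vs model at rows
for im in(s,t):
    mk=redmask(im,[.52,-.26],[.63,-.14],.045); rollview(im,c,yy,.028,mk,(.02,.065))
    h=cv2.cvtColor(im['pixels'],cv2.COLOR_RGB2HSV).astype(int)
    # model-based silhouette centre offset, at shaft x -0.06..-0.02 plain part
    X=np.array([np.cos(yy),np.sin(yy),0]); C=np.array([*c,.028])
    for x in(-.05,-.02):
        a,b=proj(im,[C+x*X,C+(x+.01)*X]); d=(b-a)/np.linalg.norm(b-a); n=np.array([-d[1],d[0]])
        k=np.arange(-25,25,.25); pr=[cv2.getRectSubPix(im['pixels'],(1,1),tuple(map(float,a+n*o)))[0,0].astype(float) for o in k]
        br=np.array([p[0] for p in pr]); on=k[br>(br.max()+br.min())/2]; print('sil',x,on.min(),on.max(),(on.min()+on.max())/2)
E
```

```text
11.6333
(array([ 0.5224395 , -0.18779367]), np.float64(0.07898241678779305), array([-0.08770123,  0.09091708]), np.float64(-0.0006791702363593754), 2092, np.float64(0.003184184798992249)) (array([ 0.52063733, -0.18666025]), np.float64(0.07556184799271914), array([-0.0824759 ,  0.09704819]), np.float64(-0.0015070531424081234), 1351, np.float64(0.0039666126342001885))
red 61 mean off -5.09 width 3.91
-20 mean -5.83 width 2.53
-15 mean -5.37 width 3.15
-10 mean -4.86 width 3.78
-5 mean -4.32 width 4.34
0 mean -3.74 width 4.9
5 mean -3.12 width 5.42
10 mean -2.5 width 5.88
15 mean -1.84 width 6.31
20 mean -1.18 width 6.66
25 mean -0.51 width 6.97
30 mean 0.19 width 7.1
35 mean 0.86 width 6.83
40 mean 1.53 width 6.5
45 mean 2.19 width 6.09
50 mean 2.84 width 5.64
55 mean 3.45 width 5.17
60 mean 4.04 width 4.65
65 mean 4.62 width 4.06
70 mean 5.14 width 3.48
75 mean 5.63 width 2.86
80 mean 6.08 width 2.21
85 mean 6.47 width 1.56
sil -0.05 -25.0 3.25 -10.875
sil -0.02 -25.0 3.0 -11.0
red 163 mean off 1.05 width 7.78
-20 mean -1.09 width 8.46
-15 mean -0.25 width 8.82
-10 mean 0.59 width 8.71
-5 mean 1.45 width 8.29
0 mean 2.27 width 7.86
5 mean 3.08 width 7.33
10 mean 3.87 width 6.76
15 mean 4.63 width 6.12
20 mean 5.34 width 5.47
25 mean 6.03 width 4.73
30 mean 6.66 width 3.98
35 mean 7.24 width 3.2
40 mean 7.77 width 2.36
45 mean 8.24 width 1.53
50 mean 8.63 width 0.7
sil -0.05 -12.0 11.5 -0.25
sil -0.02 -12.25 11.5 -0.375
```

```bash
python3 - <<'E' 2>&1 | grep -v Warn
from m import *
t=load('top3'); y=.079; X=np.array([np.cos(y),np.sin(y),0]);Y=np.array([-np.sin(y),np.cos(y),0]); c=np.array([.5224,-.1878,0])
v,u=np.nonzero(redmask(t,[.52,-.26],[.605,-.14],.045)); P=world(t,u,v,.044)-c; a=P@X; print('red along',a.min(),a.max(),a.mean(),'implied centre shift',a.mean()-.0412,'red perp',(P@Y).mean())
sh=a.mean()-.0412
g=c+X*(sh-.011)-.003*Y+[0,0,.031]; 
r.move_to(g+[0,0,.09],down(y)); r.move_linear(g,vel=.12); f0=r.current_contact_force()
r.set_gripper(.64,squeeze=40); print(r.current_opening(),(r.current_contact_force()-f0).round(2))
s=snap('side','side4a')
r.set_gripper(.0,squeeze=60); r.sleep(.5); print(r.current_opening(),(r.current_contact_force()-f0).round(2),r.current_tool_pos(),g,r.current_t())
s=snap('side','side4')
mk=redmask(s,[.53,-.26],[.62,-.14],.045); rollview(s,(c+sh*X-.003*Y)[:2],y,.028,mk,(.045,.07))
cv2.imwrite('pics/c5.png',cv2.resize(s['pixels'][265:365,320:420,::-1],None,fx=6,fy=6,interpolation=cv2.INTER_CUBIC))
E
```

```text
red along 0.009056844805766566 0.07586384550203137 0.04235564042384224 implied centre shift 0.0011556404238422385 red perp 0.0016681691846202693
0.640789740087641 [ 0.37 -0.98 -0.89]
0.5671570613569549 [-1.22 -0.28  4.94] [ 0.51299291 -0.19176406  0.03145826] [ 0.5128231  -0.19156754  0.031     ] 15.05
red 38 mean off -3.87 width 4.43
-20 mean -5.79 width 2.55
-15 mean -5.33 width 3.17
-10 mean -4.83 width 3.78
-5 mean -4.28 width 4.36
0 mean -3.71 width 4.89
5 mean -3.1 width 5.4
10 mean -2.47 width 5.86
15 mean -1.82 width 6.29
20 mean -1.16 width 6.64
25 mean -0.47 width 6.98
30 mean 0.2 width 7.08
35 mean 0.87 width 6.8
40 mean 1.53 width 6.47
45 mean 2.2 width 6.06
50 mean 2.84 width 5.62
55 mean 3.45 width 5.15
60 mean 4.06 width 4.59
65 mean 4.62 width 4.04
70 mean 5.13 width 3.46
75 mean 5.62 width 2.84
80 mean 6.06 width 2.19
85 mean 6.46 width 1.53
```

View pics/c5.png

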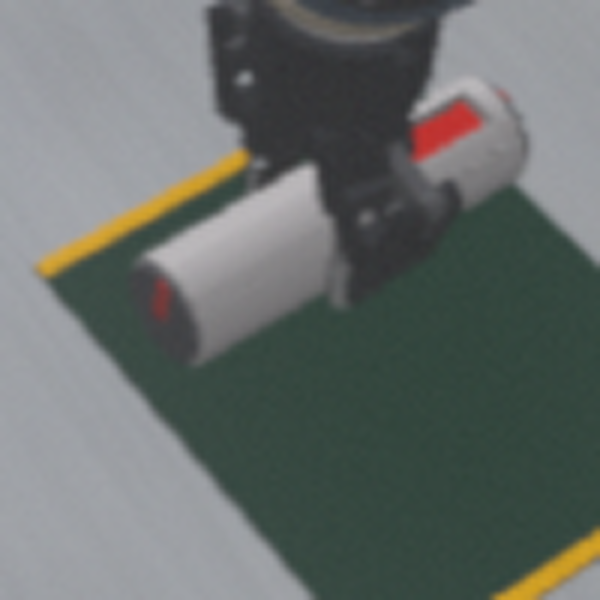

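Gripped. The end line now stands nearly vertical (crop (163,280)–(160,315)), and the fit gives about -1° from up. Next I'll lift and carry the shaft to the cradle, then lower it watching the force.

```bash
cat > cr.py <<'E'
from m import *
cy=np.radians(-13.2); CX=np.array([np.cos(cy),np.sin(cy),0]);CY=np.array([-np.sin(cy),np.cos(cy),0]); CC=np.array([.5213,.2559,0])
E
python3 - <<'E'
from cr import *
p=r.current_tool_pos(); r.move_linear(p+[0,0,.12],vel=.15)
g=CC-.011*CX+[0,0,.0555]; q=down(cy)
r.move_to(g+[0,0,.065],q); r.move_linear(g+[0,0,.012],vel=.1); r.sleep(.2)
f0=r.current_contact_force(); print('free',f0.round(2),r.current_torque().round(2),r.current_t())
for dz in np.arange(.010,-.0021,-.001):
    r.move_linear(g+[0,0,dz],vel=.02); f=r.current_contact_force()-f0
    print(round(dz,4),'FX %.1f FY %.1f FZ %.1f'%(f@CX,f@CY,f[2]),(r.current_tool_pos()-g).round(4))
    if f[2]>4 or abs(f@CY)>4: break
snap('side','side5');snap('top','top5'); print(r.current_t())
E
```

```text
free [ 0.13  0.15 -4.32] [-0.02  0.14 -0.  ] 18.5833
0.01 FX 0.1 FY 0.3 FZ -1.0 [-0.   -0.    0.01]
0.009 FX -0.0 FY -0.3 FZ 0.3 [-0.0001 -0.      0.0089]
0.008 FX 0.7 FY -1.3 FZ 0.0 [-0.     -0.      0.0079]
0.007 FX -0.3 FY 0.5 FZ -1.5 [-0.     -0.      0.0069]
0.006 FX -1.0 FY -0.6 FZ -1.1 [-0.     -0.      0.0059]
0.005 FX -1.0 FY 0.4 FZ 0.1 [-0.     -0.      0.0049]
0.004 FX 0.0 FY 0.1 FZ -1.1 [-0.     -0.      0.0039]
0.003 FX -0.3 FY 0.1 FZ -0.8 [-0.     -0.      0.0029]
0.002 FX -0.1 FY 0.0 FZ -1.3 [-0.     -0.      0.0019]
0.001 FX 0.3 FY 0.1 FZ -1.0 [0.    0.    0.001]
0.0 FX -1.5 FY 2.5 FZ 5.0 [0.0003 0.0003 0.0004]
21.4333
```

```bash
python3 - <<'E' 2>&1 | grep -v Warn
from cr import *
g=CC-.011*CX+[0,0,.0555]
r.move_linear(g+.0005*CY+[0,0,.0003],vel=.02); print(r.current_contact_force().round(2),r.current_torque().round(2))
r.set_gripper(1.0); r.move_linear(g+[0,0,.10],vel=.15); q=r.current_q(); q[0]+=.75; r.set_joints(q); print(r.current_t())
s=snap('side','side6'); t=snap('top','top6')
for im in(t,s): print(cyl(im,[.38,.15],[.66,.36],.046,.085,.052))
v,u=np.nonzero(redmask(t,[.5,.18],[.64,.32],.068)); P=world(t,u,v,.068)-CC
print('red top: along',(P@CX).min(),(P@CX).max(),(P@CX).mean(),'perp',(P@CY).mean(),len(u))
for im in(t,s): rollview(im,CC[:2],cy,.052,redmask(im,[.5,.18],[.64,.32],.068),(.02,.065))
f=lambda a,k:cv2.resize(a[:,:,::-1],None,fx=k,fy=k,interpolation=cv2.INTER_CUBIC)
o=np.zeros((480,800,3),np.uint8); o[:,:400]=f(t['pixels'][170:290,185:285],4); o[:,400:]=f(s['pixels'][145:265,245:345],4)
cv2.imwrite('pics/c6.png',o)
E
```

```text
[0.17 0.92 0.85] [ 0.14 -0.08 -0.09]
24.5083
(array([0.52007373, 0.25616888]), np.float64(-0.23986219179226698), array([-0.08744394,  0.09083551]), np.float64(0.00015161305719917103), 2216, np.float64(0.0031516324173894265))
(array([0.51982044, 0.257045  ]), np.float64(-0.2390717299749816), array([-0.08775885,  0.0912086 ]), np.float64(-0.0012986343766905033), 898, np.float64(0.00342190709366677))
red top: along 0.007356856427350598 0.07511617676071393 0.04121423312432369 perp 0.0017254336595095036 252
red 165 mean off -2.79 width 7.7
-20 mean -5.45 width 5.44
-15 mean -4.72 width 6.15
-10 mean -3.97 width 6.75
-5 mean -3.16 width 7.37
0 mean -2.36 width 7.86
5 mean -1.51 width 8.35
10 mean -0.67 width 8.73
15 mean 0.17 width 8.95
20 mean 1.02 width 8.59
25 mean 1.87 width 8.12
30 mean 2.68 width 7.65
35 mean 3.49 width 7.09
40 mean 4.28 width 6.45
45 mean 5.02 width 5.79
50 mean 5.72 width 5.08
55 mean 6.38 width 4.31
60 mean 6.99 width 3.54
65 mean 7.53 width 2.76
70 mean 8.02 width 1.93
75 mean 8.45 width 1.1
80 mean 8.81 width 0.27
red 33 mean off -5.25 width 2.28
-15 mean -5.8 width 0.47
-10 mean -5.54 width 1.02
-5 mean -5.23 width 1.58
0 mean -4.88 width 2.11
5 mean -4.5 width 2.63
10 mean -4.06 width 3.16
15 mean -3.62 width 3.62
20 mean -3.13 width 4.09
25 mean -2.64 width 4.49
30 mean -2.1 width 4.9
35 mean -1.56 width 5.23
40 mean -1.0 width 5.55
45 mean -0.44 width 5.81
50 mean 0.14 width 5.92
55 mean 0.7 width 5.69
60 mean 1.26 width 5.41
65 mean 1.81 width 5.07
70 mean 2.35 width 4.7
75 mean 2.86 width 4.31
80 mean 3.36 width 3.87
85 mean 3.82 width 3.41
```

View pics/c6.png

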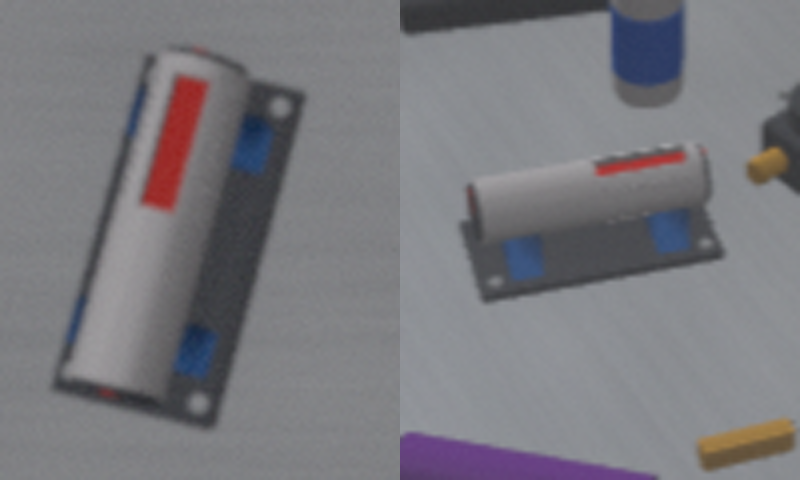

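The shaft lies in both V-blocks with the keyway up: red at top crop (140–208, 78–210), lean about -2.5°, centred within about 1 mm. Next I'll pick up the key and hover it over the slot.

Run:
```python
from cr import *
ky=np.radians(-10.8); k=np.array([.5137,.0096,.0335])
r.set_gripper(.6)
r.move_to(k+[0,0,.07],down(ky)); r.move_linear(k,vel=.1); f0=r.current_contact_force(); print(f0.round(2))
r.set_gripper(0.,squeeze=60); print(r.current_opening(),r.current_t(),(r.current_contact_force()-f0).round(2))
r.move_linear(k+[0,0,.13],vel=.15)
sy=np.radians(-13.5); S=CC+.0402*CX+.0008*CY
r.move_to(S+[0,0,.0335+.100],down(sy)); r.move_linear(S+[0,0,.0335+.082],vel=.08); r.sleep(.2); print(r.current_contact_force().round(2),r.current_opening(),r.current_t())
s=snap('side','side7'); t=snap('top','top7')
cv2.imwrite('pics/c7.png',cv2.resize(s['pixels'][150:230,250:350,::-1],None,fx=7,fy=7,interpolation=cv2.INTER_CUBIC))
```

```text
[-0.11 -0.02  0.02]
0.16588744671315808 28.5167 [-1.65  0.19  5.09]
[ 0.19  0.29 -0.6 ] 0.16114254230619357 31.075
```

View pics/c7.png

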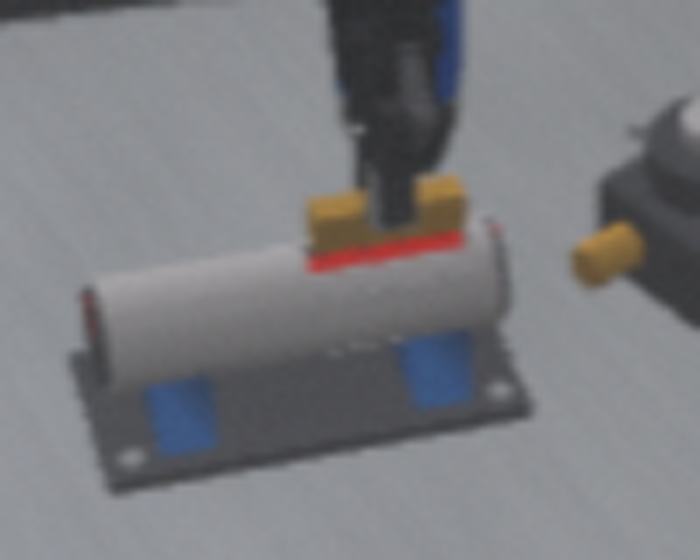

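The key at (308–465, 180–250) lines up with the red slot at (308–464). I'll insert it with force guarding and search sideways if it catches.

```bash
cat > ins.py <<'E'
from cr import *
S=CC+.0402*CX+.0008*CY+[0,0,.0335]
f0=r.current_contact_force()
def F(): 
    f=r.current_contact_force()-f0; return np.array([f@CX,f@CY,f[2]])
o=np.zeros(2); z=.082; n=0
while z>.0676 and n<30 and r.current_t()<52:
    n+=1; z-=.001
    r.move_linear(S+o[0]*CX+o[1]*CY+[0,0,z],vel=.02); f=F()
    print(round(z,4),o.round(4),f.round(1),'z err',round(r.current_tool_pos()[2]-.0335-z,4))
    if z<.069 and f[2]>8: break
    if f[2]>6:
        if z>.073:  # caught on the rim: back off and report
            r.move_linear(S+o[0]*CX+o[1]*CY+[0,0,z+.003],vel=.03); break
    if abs(f[1])>4: o[1]+=.0003*np.sign(f[1])
    if abs(f[0])>4: o[0]+=.0003*np.sign(f[0])
print(r.current_t(),r.current_opening())
E
python3 ins.py
```

```text
0.081 [0. 0.] [-0.1  0.8  0.7] z err -0.0
0.08 [0. 0.] [-0.2  0.8  0.4] z err -0.0001
0.079 [0. 0.] [-0.7 -0.3 -0.4] z err -0.0001
0.078 [0. 0.] [-0.8  0.2  0.5] z err -0.0001
0.077 [0. 0.] [-1.  -0.2  0.2] z err -0.0001
0.076 [0. 0.] [-0.3  0.5 -0.4] z err -0.0001
0.075 [0. 0.] [-0.1  0.3  0.5] z err -0.0001
0.074 [0. 0.] [-1.1  0.4 -0. ] z err -0.0001
0.073 [0. 0.] [-0.1 -1.   0.2] z err -0.0001
0.072 [0. 0.] [-0.2  0.2  0.8] z err -0.0
0.071 [0. 0.] [-1.  -1.1  0.6] z err -0.0001
0.07 [0. 0.] [-1.4  0.7  0.9] z err -0.0001
0.069 [0. 0.] [-1.4 -0.9 -0.1] z err -0.0001
0.068 [0. 0.] [-2.9 -2.2  8. ] z err 0.0007
0.067 [0. 0.] [-6.9 -3.4 18.1] z err 0.0016
34.925 0.16253728936694226
```

It bottomed at about 68.6 mm with no side load. I'll release it, press on top with shut fingers, back off and check.

```bash
python3 - <<'E' 2>&1 | grep -v Warn
from cr import *
S=CC+.0402*CX+.0008*CY
r.move_linear(S+[0,0,.0335+.0683],vel=.02); r.set_gripper(.4); r.move_linear(S+[0,0,.150],vel=.1)
r.set_gripper(0.); r.sleep(.2); f0=r.current_contact_force()[2]
for z in np.arange(.094,.083,-.001):
    r.move_linear(S+[0,0,z+.022],vel=.03); f=r.current_contact_force()[2]-f0
    if f>12: break
print('press tip z',r.current_tool_pos()[2]-.022,'f',f)
r.move_linear(S+[0,0,.2],vel=.15); q=r.current_q(); q[0]+=.8; r.set_joints(q); r.sleep(.3); print(r.current_t())
s=snap('side','side8'); t=snap('top','top8')
for im in(t,s): print(cyl(im,[.38,.15],[.66,.36],.046,.077,.052)[:4])
h=cv2.cvtColor(t['pixels'],cv2.COLOR_RGB2HSV); m=cv2.inRange(h,(12,90,80),(28,255,255)); v,u=np.nonzero(m); P=world(t,u,v,.088); k=np.linalg.norm(P[:,:2]-S[:2],axis=1)<.05; P=P[k]
D=P-S; w,V=np.linalg.eigh(np.cov(P[:,:2].T)); print('key',k.sum(),D@CX@[1] if 0 else (D@CX).mean(),(D@CY).mean(),np.degrees(np.arctan(V[1,1]/V[0,1])))
d=world(t,u[k],v[k]); print('key top z',np.percentile(d[:,2],[10,50,90]))
f=lambda a,k:cv2.resize(a[:,:,::-1],None,fx=k,fy=k,interpolation=cv2.INTER_CUBIC)
o=np.zeros((480,800,3),np.uint8); o[:,:400]=f(t['pixels'][170:290,185:285],4); o[:,400:]=f(s['pixels'][145:265,245:345],4)
cv2.imwrite('pics/c8.png',o)
E
```

```text
press tip z 0.08784456719221992 f 18.215851663524564
42.8583
(array([0.52025603, 0.25631805]), np.float64(-0.23809151636609527), array([-0.0842796 ,  0.09479958]), np.float64(0.0002681610556904152))
(array([0.5200079 , 0.25724483]), np.float64(-0.23861790961326368), array([-0.08460071,  0.09501632]), np.float64(-0.0011817358791195974))
key 278 -0.0006264022869788571 -0.002140372283641258 -13.418496053043432
key top z [0.08580319 0.08888149 0.09101785]
```

View pics/c8.png

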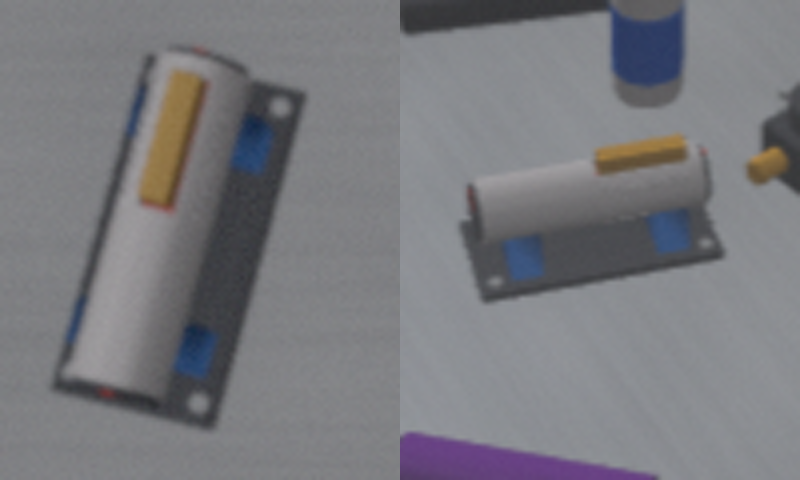

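```bash
python3 -c "
from h import *
r.hand_in(); print(r.current_t())"
```

```text
the job is handed in; nothing more can be done
the job is handed in; nothing more can be done
```

I finished the job and handed it in at about 43 s of the 72 s allowed. No verdict is reported.

- **Rolling:** I rolled the shaft about 65 mm along the mat between loosely set fingers. It went about 6° too far, so I rolled it back 3 mm. It was then within about 1° of keyway up, by the side-camera fit.
- **V-blocks:** I lowered the shaft into the cradle watching the force, and let go. The keyway leans about 2.5° and the shaft axis is within about 0.5° of the cradle. The red keyway floor put the shaft centred to within about 1 mm along. A depth fit of the whole shaft put it about 1 mm off, still well inside the limit.
- **Key:** It entered the keyway without catching, and I pressed it from above with about 18 N. The fingertips stopped at 87.8 mm, where a key fully home stands at 88 mm. In the last pictures it is parallel to the shaft and less than 1 mm off along the keyway.
- **Two checks disagreed:**
    - The key's colour outline sits 2.1 mm to one side. I put this down to its visible side face, because the slot leaves only 1 mm of play on each side.
    - The side camera's depth reads about 1 mm lower than the top camera's.

I planned all moves clear of the other tools and parts, but did not measure their positions again at the end.

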